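# Restart the twin-slide assembly machine

### The job

The twin-slide assembly machine on the right stands switched off with a white housing loaded on one of its two slides. Put it back to work with just the tips of the closed fingers: push in the raised end of the red power rocker so that it stays on, then press the blue reset button, then press the green start button in front of the slide that carries the housing, pushing each button fully in and letting it spring back. Only press these: keep off the other panel buttons (the other green one, the plain red one, the white one and the red emergency mushroom), and do not pick up or shift the housing or the things lying about.

Things in the scene. Friction and masses are not known exactly. Their poses are not given: they have to be found in the camera images.
- machine: fixed gantry machine 560 wide, 720 deep, 620 high; front = its -x (turned to about world +y), +y = operator's left (away from the robot), z up. Origin on the table under the panel's middle. Panel: 35 deg slope rising to +x, 140 mm up the slope, middle 100 mm and top edge 140 mm above the table. Rails start 95 mm, slide plates and nests (top 240 mm) 120 mm, gantry 440 mm behind the panel's middle.
- power (a joint): red power rocker at machine y +140 mm, 32 x 24 mm, V-shaped, hinged across its middle 5 mm above the panel face: 0 = off (lower half flush, upper half raised 0.35 rad, its end 5.5 mm proud of flush), 0.35 rad = fully on (upper half flush, lower half raised). Takes about 2 N at its end, stays where it is left.
- power_press (a point): point to press on the rocker: on the face of its upper half, 13 mm from the hinge. While off, axes: z straight out of the panel (press along -z), x up the slope, y to the operator's left. The surround is 40 x 32 mm, 2.5 mm high; flush is 5 mm above the panel face, so the point goes in about 4.5 mm.
- reset_top (a point): reset button, at machine y -27.5 mm: blue round push button, cap 21 mm across; this point is the middle of its top face, 8.5 mm above the panel face (steel collar 28 mm across, 2.5 mm high). Axes: z straight out of the panel (press along -z), x up the slope, y to the operator's left.
- reset (a joint): push-in depth of the blue reset button: 0 = out, 0.005 m = fully in; springs back by itself when let go, about 1.5 N to start it moving and 5 N to hold it fully in.
- start1_top (a point): left start button (operator's left, machine y +82.5 mm), for the slide behind it: green round push button, cap 21 mm across; this point is the middle of its top face, 8.5 mm above the panel face (steel collar 28 mm across, 2.5 mm high). Axes: z straight out of the panel (press along -z), x up the slope, y to the operator's left.
- start1 (a joint): push-in depth of the left green start button: 0 = out, 0.005 m = fully in; springs back by itself when let go, about 1.5 N to start it moving and 5 N to hold it fully in.
- start2_top (a point): right start button (operator's right, machine y -82.5 mm), for the slide behind it: green round push button, cap 21 mm across; this point is the middle of its top face, 8.5 mm above the panel face (steel collar 28 mm across, 2.5 mm high). Axes: z straight out of the panel (press along -z), x up the slope, y to the operator's left.
- start2 (a joint): push-in depth of the right green start button: 0 = out, 0.005 m = fully in; springs back by itself when let go, about 1.5 N to start it moving and 5 N to hold it fully in.
- stop (a joint): push-in depth of the red stop button (leave alone; same size as the others, at machine y +27.5 mm between the left start and the reset): 0 = out, 0.005 m = fully in; springs back by itself when let go, about 1.5 N to start it moving and 5 N to hold it fully in.
- test (a joint): push-in depth of the white test button (leave alone; same size as the others, at machine y -137.5 mm): 0 = out, 0.005 m = fully in; springs back by itself when let go, about 1.5 N to start it moving and 5 N to hold it fully in.
- estop (a joint): push-in depth of the red emergency-stop mushroom, 40 mm across, its top 41 mm above the panel face, on a yellow disc 62 mm across at machine y +218 mm, left of the rocker: 0 = out, 0.005 m = in; leave alone.
- slide_a: slide plate (aluminium, 260 x 145 x 10 mm) with a steel nest on it (125 x 100 mm; nest floor 22 mm and rim 30 mm above the plate's underside); this one carries the housing. Fixed; it is the left or the right slide, parked anywhere along an 80 mm stretch. Origin: centre of the plate's underside, 195 mm above the table; axes as the machine's.
- slide_b: the other slide plate with the same nest, empty (black pad showing). Fixed; origin and axes as slide_a.
- workpiece: white plastic housing 84 x 60 x 23 mm lying loose in the nest of slide_a, protruding 15 mm above the nest's rim; origin in the middle of its underside. It shows which start button to press: machine y positive = left one, negative = right one. Leave it in its nest.
- spare_housing: another white housing, 84 x 60 x 23 mm, lying on the table in front of the machine; leave alone. Origin: centre of underside.
- screwdriver: orange screwdriver 190 mm long, 26 mm thick, lying along its x on the table; leave alone.
- wash_bottle: white bottle 42 mm across, 100 mm high, standing on the table in front of the machine's panel; leave alone. Origin: centre of underside.
- screw_jar: glass jar 60 mm across, 60 mm high, standing on the table; leave alone. Origin: centre of underside.
- syringe: amber adhesive syringe 130 mm long, 22 mm thick, lying on the table; leave alone.
- mouse: white computer mouse 105 x 60 x 33 mm on a blue pad; leave alone. Origin: centre of underside.
- hex_key: dark hex key 100 x 30 mm, 6 mm thick, lying on the table; leave alone.

How it is judged:
On the way, in this order (a step that is already met when the one before it is completed fails the run):
1. the power rocker is pushed over to on (value of joint power above 0.25 rad), for 0.1 s.
2. the blue reset button is pushed in, with the power on (value of joint power above 0.25 rad and value of joint reset above 0.0035 m), for 0.05 s.
3. the reset button has sprung back and the start button in front of the loaded slide is pushed in (value of joint power above 0.25 rad and value of joint reset below 0.0015 m and ((y of workpiece in the frame of machine above 0 m and value of joint start1 above 0.0035 m) or (y of workpiece in the frame of machine below 0 m and value of joint start2 above 0.0035 m))), for 0.05 s.
At the end, for the whole second after the job is handed in: the power rocker is on (over 0.25 rad), every button is back out (within 1.5 mm) and the housing lies in its nest within 8 mm of where it was (value of joint power above 0.25 rad and value of joint each of reset, start1, start2, stop, test, estop below 0.0015 m and distance of workpiece from where it was at the start of the episode below 0.008 m and linear speed of workpiece below 0.02 m/s); the robot touches nothing.
It fails at once if the arm or the gripper's body, rather than the fingers, leans on the machine with over 5 N (contact force between the arm and machine above 5 N).
It fails at once if a button that should be left alone (stop, test, emergency stop) is pressed more than 2 mm (value of joint any of stop, test, estop above 0.002 m).
It fails at once if the start button of the empty slide is pressed more than 2 mm ((y of workpiece in the frame of machine above 0 m and value of joint start2 above 0.002 m) or (y of workpiece in the frame of machine below 0 m and value of joint start1 above 0.002 m)).
It fails at once if reset or start is pressed while the power is off (value of joint power below 0.2 rad and value of joint any of reset, start1, start2 above 0.002 m).
It fails at once if the loaded housing is shifted more than 8 mm, or one of the things lying about more than 20 mm, or either is lifted by that much (distance of workpiece from where it was at the start of the episode above 0.008 m or distance of any of spare_housing, screwdriver, wash_bottle, screw_jar, syringe, mouse, hex_key from where it was at the start of the episode above 0.02 m).
It also fails if it takes over 42 s, if anything falls off the work surface, if the arm or the gripper's body presses on something with over 40 N, if the wrist force passes 120 N, or if a joint passes its speed limit or range.

### The arm

A 6-joint arm with a two-finger parallel gripper is mounted at the origin on the work surface. World frame = base frame: x ahead of the robot, y to its left, z up, the work surface at z = 0. Lengths are in m, angles in rad, forces in N, time in s.
With the tool pointing down it reaches from about 0.35 to 0.775 m from the base axis. Payload 7.3 kg.
Tool frame: the origin (TCP) lies at the very end of the fingers, on their centre line; the grasp point (between the pads) lies 19 mm behind it; z points along the fingers, y is the line along which they close (so a half turn about z gives the same grasp; the last joint's range is limited). The gripper opens to 92 mm and grips with 3 to 60 N. Pads are 19 mm wide; open, the fingers measure 130 mm over their backs; the gripper's body (75 mm by 190 mm) begins 47 mm behind the grasp point.
Start: joints at [-1.474, 0.342, 1.524, -0, 1.275, -0.146], TCP at [0.126, -0.51, 0.19] pointing down, gripper open.
Joint ranges: [-2.53, 2.53], [-0.77, 2.02], [0.04, 2.7], [-1, 4.14], [0.28, 2.66], [-3.11, 3.11]. Speed limits (rad/s): [2.57, 2.57, 3.14, 3.14, 3.14, 3.14].

### API

Orientations are given as [roll, pitch, yaw] about the fixed x, y, z axes, in that order (R = Rz(yaw) Ry(pitch) Rx(roll)).
In Python, from cell import robot gives the robot as it stands. The module is installed in compiled form; this text tells all that it offers.
- The arm moves only by the tool arm_command, never from a script. Its argument "moves" is a list of rows, each a list of 3 entries, a list of its own where there are three numbers: the shift along the tool's x, y, z in m, then the turn, a rotation vector about the tool's x, y, z in rad, then the finger opening in m, from 0 to 0.0918. In form: [[[dx, dy, dz], [ax, ay, az], claw], ...]. A call has exactly 5 rows; each row is the pose to reach, as a shift and turn from the pose commanded when the call began, along the tool's axes at that moment; what a row does not reach only later rows make up. A row lasts 1/10 s, in which the tool goes at most 50 mm and 8.59 degrees, less where a joint would pass 70% of its speed; a pose out of reach is approached as far as the arm can. A call with a gripper value outside its range is refused whole. The fingers move at their own pace and stop on an object; "squeeze" is the grip in N (left out, the last holds). Time passes only in rows, so rows that repeat a pose let the fingers close, or fill a call up. It gives the time, the measured TCP pose, the force, the opening and the grip force at its end, in the units of the state.
- robot.observe(): the state, without advancing time (a new reading comes with each control period).
- robot.read_camera(name): name is "scene" or "side" or "wrist"; returns the picture (480x640x3 uint8, red, green, blue); there is no depth.
- robot.camera_model(name): a dict with "fx", "fy", "cx", "cy" (pixels), "R" (3x3) and "t" (3): a world point X has camera coordinates R X + t. Camera axes: x right, y down, z forward; pixel columns grow to the right and rows downward; lengths in m; the calibration is good to about 2 mm. A picture is of the moment at which its call begins: read the wrist's pose just before it. camera_model takes no time and is no camera call; for the wrist camera it gives the pose at the moment of the call.
- robot.hand_in(): hands the job in; it is judged then, once.
The state is a dict: "time": time; "qpos": joint angles; "qvel": joint speeds; "joint_efforts": joint torques, N m; "tool_pos": TCP position; "tool_rot": TCP orientation; "contact_force": force on the tool from outside, world axes, zero at the start; "torque": the same for the moment, N m; "opening": finger opening in m; "grip_force": force on a finger pad.
Only numpy, scipy, OpenCV 4.12 (cv2) and the standard library are available. Lean on these libraries where they do the work, as an engineer would, in place of code of your own. Each camera call takes 0.05 s, during which the arm holds its last target. There are 200 camera calls.

## Working session

There is one attempt and no reset: what is moved stays moved. The work goes in short steps, Python scripts to look and compute and a tool call to move; the robot and the scene stay as the last step left them, time stands still between calls to the robot, and variables do not carry over. Pictures are saved under pics/ and viewed, at most 10 in all, crops included, and the job is handed in when it is done.

Besides the shell and the picture viewer there is one more tool, called as name([rows], argument=value, ...), one row to a line, values as JSON. arm_command: Moves the arm, as the interface text tells. Its arguments: {"type":"object","properties":{"moves":{"type":"array"},"squeeze":{"type":"number"}},"required":["moves"]}

```bash
mkdir -p pics; python3 - <<'E'
from cell import robot
import cv2
for n in("scene","side"):
    cv2.imwrite(f"pics/{n}0.png",robot.read_camera(n)[:,:,::-1])
    m=robot.camera_model(n);print(n,m)
s=robot.observe();print(s)
E
```

```text
scene {'fx': 452.67147794134365, 'fy': 452.67147794134365, 'cx': 325.29142105927735, 'cy': 238.16069105272604, 'R': array([[-0.36559653,  0.93077194,  0.00166496],
       [ 0.67068281,  0.26467599, -0.692915  ],
       [-0.64538651, -0.25221066, -0.72101736]]), 't': array([ 0.2132674 , -0.29891521,  1.63629895])}
side {'fx': 514.9462411225128, 'fy': 514.9462411225128, 'cx': 320.82636920394987, 'cy': 241.74740930959172, 'R': array([[-0.99951571, -0.02080689, -0.0231393 ],
       [ 0.00733765,  0.56503504, -0.82503428],
       [ 0.03024092, -0.82480451, -0.56460873]]), 't': array([0.57733222, 0.10980774, 1.37735236])}
{'time': 0.1, 'qpos': array([-1.47393339e+00,  3.42623931e-01,  1.52489347e+00,  4.99083803e-06,
        1.27540641e+00, -1.45973813e-01]), 'qvel': array([-0.0005445 , -0.00297177, -0.00148012, -0.00032734,  0.00064342,
        0.00191175]), 'joint_efforts': array([ 2.34863459e-03, -4.32003415e+01, -2.44694835e+01,  7.20058288e-02,
        5.25650731e-02, -5.10323014e-05]), 'tool_pos': array([ 0.12623744, -0.50918438,  0.18943939]), 'tool_rot': array([-3.14027636e+00, -1.98345504e-04,  2.42835164e-01]), 'contact_force': array([-0.3043641 , -0.26237704,  0.18774334]), 'torque': array([-0.02739595,  0.01721828, -0.00707808]), 'grip_force': 0.0, 'opening': 0.09171725619632456}
```

View pics/scene0.png

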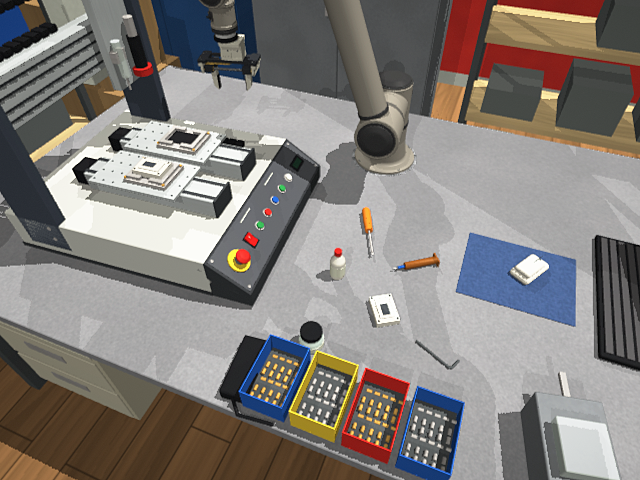

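View pics/side0.png

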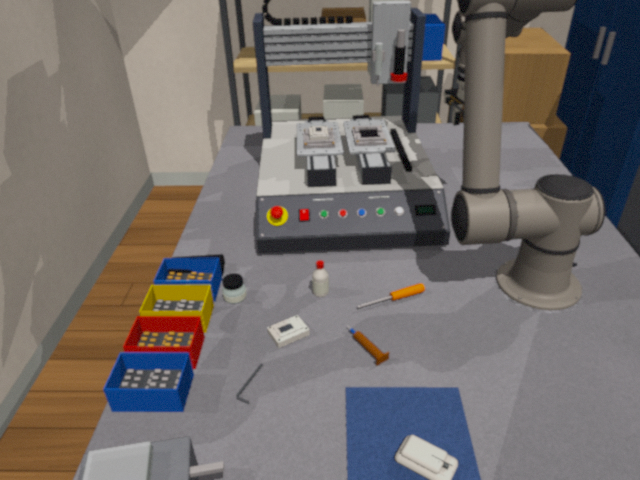

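Scene: panel row from the estop (240,258) and rocker (251,240) to start1 (261,225), reset (275,200) and test (289,177). Side: rocker (304,215), start1 (323,214), reset (362,212). The housing seems to be on the operator's left slide, so start1. I'll measure centroids and fit the machine pose.

```bash
cat > h.py <<'E'
import numpy as np,cv2
from scipy.optimize import least_squares
from scipy.spatial.transform import Rotation as Ro
S,C=np.sin(np.radians(35)),np.cos(np.radians(35))
def Rm(yaw): return Ro.from_euler('z',yaw).as_matrix()
def pan(p,y,h,du=0):  # p=x,y,yaw,u ; world point on panel
    u=p[3]+du
    return np.array([p[0],p[1],0])+Rm(p[2])@np.array([u*C-h*S,y,.1+u*S+h*C])
def proj(m,X):
    c=m['R']@X+m['t'];return np.array([m['fx']*c[0]/c[2]+m['cx'],m['fy']*c[1]/c[2]+m['cy']])
def centroid(im,px,col,r=6):
    x,y=map(int,px);w=im[y-r:y+r+1,x-r:x+r+1].astype(float)
    R,G,B=w[...,0],w[...,1],w[...,2]
    s={'r':R-np.maximum(G,B),'g':G-np.maximum(R,B),'b':B-np.maximum(R,G),'w':np.minimum(np.minimum(R,G),B)-90}[col]
    s=np.clip(s-.35*s.max(),0,None)
    yy,xx=np.mgrid[-r:r+1,-r:r+1]
    return np.array([x+(s*xx).sum()/s.sum(),y+(s*yy).sum()/s.sum()])
E
python3 - <<'E'
from h import *
from cell import robot
Y=[.0825,.0275,-.0275,-.0825,-.1375];cols='grbgw'
px={'scene':[(261,225),(268,212),(275,200),(282,188),(289,177)],'side':[(323,214),(343,213),(362,212),(380,212),(399,211)]}
obs=[]
for n in px:
    im=cv2.imread(f'pics/{n}0.png')[:,:,::-1];m=robot.camera_model(n)
    for q,y,c in zip(px[n],Y,cols):
        k=centroid(im,q,c,5);obs.append((m,y,k));print(n,y,k.round(1))
f=lambda p:np.concatenate([proj(m,pan(p,y,.0075))-k for m,y,k in obs])
r=least_squares(f,[.35,-.5,-1.57,0]);p=r.x
print(p,r.fun.reshape(-1,2).round(2).tolist())
np.save('p.npy',p)
for n in px:
    im=cv2.imread(f'pics/{n}0.png');m=robot.camera_model(n)
    print(n,'rocker',proj(m,pan(p,.14,.006)),'est',proj(m,pan(p,.218,.041)))
print('pts',pan(p,.14,.009,.013),pan(p,.0825,.0085),pan(p,-.0275,.0085))
a=cv2.resize(cv2.imread('pics/scene0.png')[100:300,60:330],None,fx=2.9,fy=2.9,interpolation=cv2.INTER_CUBIC)
cv2.imwrite('pics/c1.png',a)
E
```

```text
scene 0.0825 [260.  224.3]
scene 0.0275 [267.7 211.4]
scene -0.0275 [275. 199.]
scene -0.0825 [281.8 187.3]
scene -0.1375 [288.1 176.5]
side 0.0825 [323.6 213.3]
side 0.0275 [342.5 212.4]
side -0.0275 [361.3 211.6]
side -0.0825 [380.2 210.8]
side -0.1375 [399.  209.9]
[ 0.489748   -0.213461   -1.49928566 -0.0068637 ] [[-0.03, -0.31], [-0.1, -0.36], [-0.14, -0.24], [-0.09, -0.16], [0.11, -0.33], [0.01, 0.3], [-0.09, 0.33], [-0.08, 0.22], [-0.23, 0.17], [-0.38, 0.21]]
scene rocker [251.2473388  238.66515554] est [244.62119275 253.96798642]
side rocker [303.86514651 214.71033331] est [276.20465005 211.03025777]
pts [ 0.62938049 -0.20332275  0.110892  ] [ 0.57128708 -0.19709541  0.10302593] [ 0.46156821 -0.20495488  0.10302593]
```

View pics/c1.png

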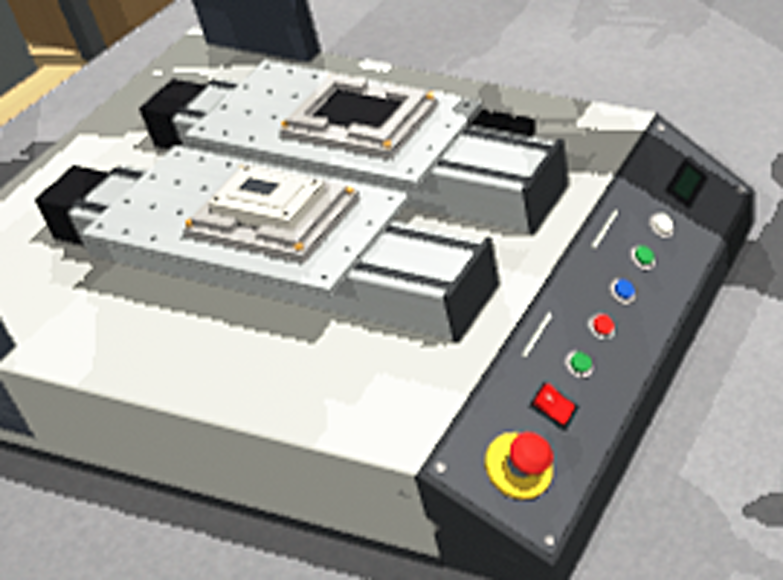

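Crop: the housing sits in the near (operator's left) nest at (265,190), and the other nest shows its black pad at (360,105), so start1 is the one. The fit residuals are about 0.3 px. I'll raise the arm and close the fingers first.

arm_command([
  [[0,0,-0.05],[0,0,0],0],
  [[0,0,-0.1],[0,0,0],0],
  [[0,0,-0.15],[0,0,0],0],
  [[0,0,-0.2],[0,0,0],0],
  [[0,0,-0.2],[0,0,0],0],
], squeeze=20)

```text
time: 0.6
tool_pos: [0.1265, -0.5113, 0.3971]
tool_rot: [3.129, 0.002, 0.243]
contact_force: [0.5, -0.3, 0.2]
opening: 0.0563
grip_force: 0.0
```

```bash
cat >> h.py <<'E'
def goal(y,h,du=0,p=None):
    p=np.load('p.npy') if p is None else p
    R=Rm(p[2])@np.array([[-C,0,S],[0,1,0],[-S,0,-C]])
    return pan(p,y,h,du),R
def rel(y,h,du=0):
    from cell import robot
    s=robot.observe();R0=Ro.from_euler('xyz',s['tool_rot']).as_matrix()
    X,R=goal(y,h,du)
    print('goal',X.round(4),'tool',s['tool_pos'].round(4),'F',s['contact_force'].round(1),'t',s['time'])
    print('shift',(R0.T@(X-s['tool_pos'])).round(4),'turn',Ro.from_matrix(R0.T@R).as_rotvec().round(4),'q',s['qpos'].round(2),'open',s['opening'])
E
python3 -c "
from h import *
rel(.06,.16)"
```

```text
goal [ 0.5426 -0.112   0.2271] tool [ 0.1265 -0.5113  0.3971] F [ 0.5 -0.3  0.2] t 0.6
shift [ 0.5003 -0.2896  0.1654] turn [-0.4172 -0.4962 -1.3547] q [-1.47  0.27  1.07  0.    1.79 -0.15] open 0.05627373317140479
```

arm_command([
  [[0.045,-0.026,0],[0,0,-0.13],0],
  [[0.09,-0.052,0],[0,0,-0.27],0],
  [[0.135,-0.078,0],[0,0,-0.4],0],
  [[0.18,-0.104,0],[0,0,-0.54],0],
  [[0.22,-0.128,0],[0,0,-0.67],0],
])

```text
time: 1.1
tool_pos: [0.3067, -0.3339, 0.3894]
tool_rot: [-3.141, -0.0, 0.918]
contact_force: [0.6, -0.4, -0.8]
opening: 0.016
grip_force: 0.0
```

```bash
python3 -c "
from h import *
rel(.06,.16)"
```

```text
goal [ 0.5426 -0.112   0.2271] tool [ 0.3067 -0.3339  0.3894] F [ 0.6 -0.4 -0.8] t 1.1
shift [0.3195 0.0527 0.1624] turn [-0.2218 -0.5842 -0.7012] q [-1.    0.13  1.27  0.    1.74 -0.34] open 0.016000927839013433
```

arm_command([
  [[0.045,0.008,0],[-0.03,-0.08,-0.1],0],
  [[0.09,0.016,0],[-0.06,-0.16,-0.2],0],
  [[0.135,0.024,0],[-0.09,-0.24,-0.3],0],
  [[0.18,0.032,0.01],[-0.12,-0.32,-0.4],0],
  [[0.225,0.04,0.02],[-0.15,-0.4,-0.5],0],
])

```text
time: 1.6
tool_pos: [0.4764, -0.1803, 0.3699]
tool_rot: [3.093, 0.424, 1.415]
contact_force: [1.2, -1.6, 0.5]
opening: 0.0006
grip_force: 0.0
```

```bash
python3 -c "
from h import *
rel(.06,.16)"
```

```text
goal [ 0.5426 -0.112   0.2271] tool [ 0.4764 -0.1803  0.3699] F [ 1.2 -1.6  0.5] t 1.6
shift [0.1296 0.0501 0.1007] turn [-0.0647 -0.1812 -0.2021] q [-0.23  0.19  1.33 -0.42  1.54 -0.09] open 0.0006378759346655482
```

arm_command([
  [[0.035,0.013,0.027],[-0.02,-0.06,-0.07],0],
  [[0.07,0.026,0.054],[-0.045,-0.12,-0.135],0],
  [[0.1,0.038,0.078],[-0.065,-0.18,-0.2],0],
  [[0.13,0.05,0.1],[-0.065,-0.18,-0.2],0],
  [[0.13,0.05,0.1],[-0.065,-0.18,-0.2],0],
])

```text
time: 2.1
tool_pos: [0.5404, -0.1105, 0.222]
tool_rot: [-3.131, 0.604, 1.645]
contact_force: [-0.7, 1.3, 0.4]
opening: 0.0003
grip_force: 0.0
```

```bash
python3 -c "
from h import *
from cell import robot
rel(.14,.03,.013)
m=robot.camera_model('wrist')
im=robot.read_camera('wrist')
p=np.load('p.npy');np.savez('w1.npz',im=im,**m)
o=im[:,:,::-1].copy()
for y,h in ((.218,.041),(.14,.005),(.0825,.0085),(.0275,.0085),(-.0275,.0085),(-.0825,.0085)):
    q=proj(m,pan(p,y,h));print(y,q.round(1));cv2.drawMarker(o,tuple(int(v) for v in q),(255,0,255),0,12,1)
cv2.imwrite('pics/w1.png',o)
"
```

```text
goal [ 0.6285 -0.1913  0.1281] tool [ 0.5404 -0.1105  0.222 ] F [-0.7  1.3  0.4] t 2.1
shift [-0.0183  0.0833  0.1258] turn [-0.0092 -0.0068  0.0022] q [ 0.03  0.39  1.54 -0.64  1.26  0.17] open 0.0002657314444869182
0.218 [485.4 222.1]
0.14 [395.1 212.9]
0.0825 [340.8 213.4]
0.0275 [288.3 213.1]
-0.0275 [236.  212.9]
-0.0825 [183.8 212.6]
```

View pics/w1.png

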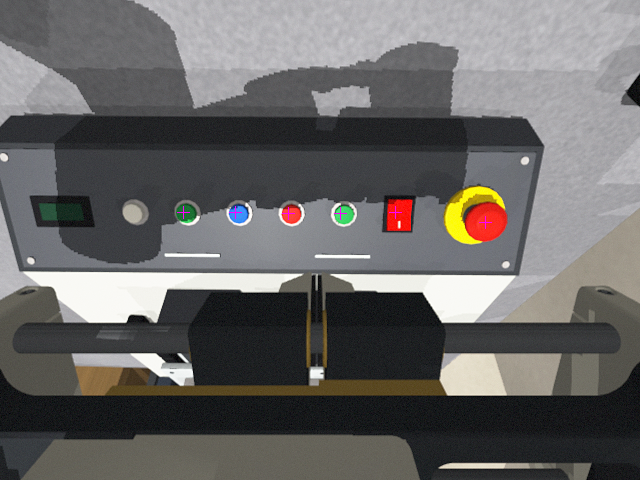

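Wrist view: panel row with start1 (344,213), reset (239,213), rocker (399,214). My predictions sit about 3 px (3 mm) to the left of these, so I'll refit with the wrist view included.

```bash
python3 - <<'E'
from h import *
from cell import robot
d=np.load('w1.npz');Y=[.0825,.0275,-.0275,-.0825];obs=[]
for q,y,c in zip([(344,213),(291,213),(239,213),(186,213)],Y,'grbg'):
    k=centroid(d['im'],q,c,12);obs.append((d,y,k,2));print(y,k.round(1))
k=centroid(d['im'],(399,214),'r',20);print('rocker',k)
px={'scene':[(261,225),(268,212),(275,200),(282,188)],'side':[(323,214),(343,213),(362,212),(380,212)]}
for n in px:
    im=cv2.imread(f'pics/{n}0.png')[:,:,::-1];m=robot.camera_model(n)
    for q,y,c in zip(px[n],Y,'grbg'): obs.append((m,y,centroid(im,q,c,5),1))
f=lambda p:np.concatenate([w*(proj(m,pan(p,y,.0078))-k) for m,y,k,w in obs])
r=least_squares(f,np.load('p.npy'));p=r.x
print(p,r.fun.reshape(-1,2).round(1).tolist());np.save('p.npy',p)
print('rocker',proj(d,pan(p,.14,.006)))
rel(.14,.03,.013)
E
```

```text
0.0825 [343.7 214.6]
0.0275 [291.1 214.4]
-0.0275 [238.2 214. ]
-0.0825 [185.5 215. ]
rocker [399.19594304 214.72423647]
[ 4.92157052e-01 -2.07283447e-01 -1.49130329e+00 -1.11181234e-03] [[-0.1, -0.4], [-0.6, -0.0], [-0.1, 0.9], [0.4, -1.1], [0.1, -0.4], [-0.0, -0.5], [-0.2, -0.5], [-0.3, -0.5], [-0.9, -0.3], [-1.0, -0.4], [-1.0, -0.6], [-1.1, -0.7]]
rocker [398.85163509 213.94933999]
goal [ 0.6311 -0.1887  0.1314] tool [ 0.5409 -0.112   0.2252] F [-0.6 -0.1  0.9] t 2.15
shift [-0.0147  0.0854  0.1238] turn [-0.0113 -0.0053 -0.0076] q [ 0.02  0.39  1.54 -0.64  1.26  0.17] open 0.0003554083128659896
```

arm_command([
  [[-0.005,0.028,0.035],[0,0,0],0],
  [[-0.01,0.056,0.07],[-0.011,-0.005,-0.008],0],
  [[-0.015,0.085,0.1],[-0.011,-0.005,-0.008],0],
  [[-0.015,0.085,0.123],[-0.011,-0.005,-0.008],0],
  [[-0.015,0.085,0.123],[-0.011,-0.005,-0.008],0],
])

```text
time: 2.65
tool_pos: [0.6303, -0.1925, 0.1341]
tool_rot: [3.139, 0.611, 1.643]
contact_force: [0.4, 0.3, -0.9]
opening: 0.0006
grip_force: 0.0
```

```bash
python3 -c "
from h import *
from cell import robot
m=robot.camera_model('wrist')
im=robot.read_camera('wrist');o=im[:,:,::-1].copy();p=np.load('p.npy')
rel(.14,.004,.013)
for q in (pan(p,.14,.0097,.013),pan(p,.0825,.0085)):
    q=proj(m,q);cv2.drawMarker(o,tuple(int(v) for v in q),(255,0,255),0,12,1)
cv2.imwrite('pics/w2.png',o)
"
```

```text
goal [ 0.6323 -0.2036  0.1101] tool [ 0.6309 -0.1914  0.1359] F [-0.1  0.3 -0.6] t 2.7
shift [0.0048 0.0004 0.0282] turn [ 0.001   0.0003 -0.0066] q [-0.11  0.61  1.42 -0.69  1.09  0.14] open 0.0005202152660822017
```

View pics/w2.png

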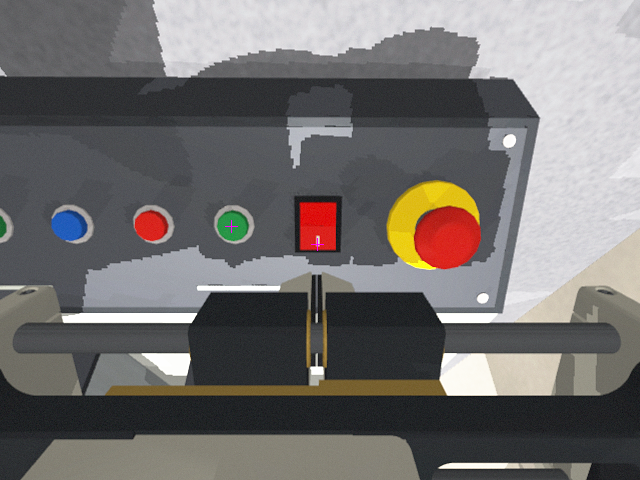

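The marker falls on the rocker's upper half at (318,243) and the fingers are centred on it at column 316. Pressing now.

arm_command([
  [[0.004,0,0.01],[0,0,0],0],
  [[0.004,0,0.017],[0,0,0],0],
  [[0.004,0,0.022],[0,0,0],0],
  [[0.004,0,0.026],[0,0,0],0],
  [[0.004,0,0.028],[0,0,0],0],
])

```text
time: 3.2
tool_pos: [0.633, -0.2024, 0.1102]
tool_rot: [3.135, 0.611, 1.645]
contact_force: [-0.6, -0.1, -0.1]
opening: 0.0002
grip_force: 0.0
```

```bash
python3 -c "
from h import *
rel(.14,.004,.013)"
```

```text
goal [ 0.6323 -0.2036  0.1101] tool [ 0.633  -0.2024  0.1102] F [-0.6 -0.1 -0.1] t 3.2
shift [-0.0009 -0.0007  0.0007] turn [ 0.0036  0.0002 -0.0047] q [-0.12  0.64  1.44 -0.71  1.04  0.17] open 0.00018753353657515414
```

arm_command([
  [[0,0,0.0005],[0,0,0],0],
  [[0,0,0.001],[0,0,0],0],
  [[0,0,0.0015],[0,0,0],0],
  [[0,0,0.002],[0,0,0],0],
  [[0,0,0.002],[0,0,0],0],
])

```text
time: 3.7
tool_pos: [0.6331, -0.2035, 0.1086]
tool_rot: [3.135, 0.611, 1.644]
contact_force: [0.4, 0.7, 1.2]
opening: 0.0005
grip_force: 0.0
```

arm_command([
  [[0,0,0.0005],[0,0,0],0],
  [[0,0,0.001],[0,0,0],0],
  [[0,0,0.0015],[0,0,0],0],
  [[0,0,0.002],[0,0,0],0],
  [[0,0,0.002],[0,0,0],0],
])

```text
time: 4.2
tool_pos: [0.6332, -0.2047, 0.1069]
tool_rot: [3.135, 0.611, 1.644]
contact_force: [-0.1, 0.2, -0.1]
opening: 0.0005
grip_force: 0.0
```

arm_command([
  [[0,0,0.0005],[0,0,0],0],
  [[0,0,0.001],[0,0,0],0],
  [[0,0,0.0015],[0,0,0],0],
  [[0,0,0.002],[0,0,0],0],
  [[0,0,0.002],[0,0,0],0],
])

```text
time: 4.7
tool_pos: [0.6333, -0.2059, 0.1053]
tool_rot: [3.135, 0.611, 1.644]
contact_force: [0.1, 1.0, 0.2]
opening: 0.0007
grip_force: 0.0
```

```bash
python3 -c "
from h import *
from cell import robot
im=robot.read_camera('wrist')[:,:,::-1]
a=cv2.resize(im[150:320,180:460],None,fx=2.8,fy=2.8,interpolation=cv2.INTER_CUBIC)
cv2.imwrite('pics/w3.png',a)
rel(.14,.004,.013)
"
```

```text
goal [ 0.6323 -0.2036  0.1101] tool [ 0.6333 -0.2059  0.1053] F [ 0.2 -0.5  0.4] t 4.75
shift [-0.0008 -0.0008 -0.0053] turn [ 0.0035  0.0001 -0.0049] q [-0.13  0.65  1.45 -0.71  1.03  0.17] open 0.00033388136681338735
```

View pics/w3.png

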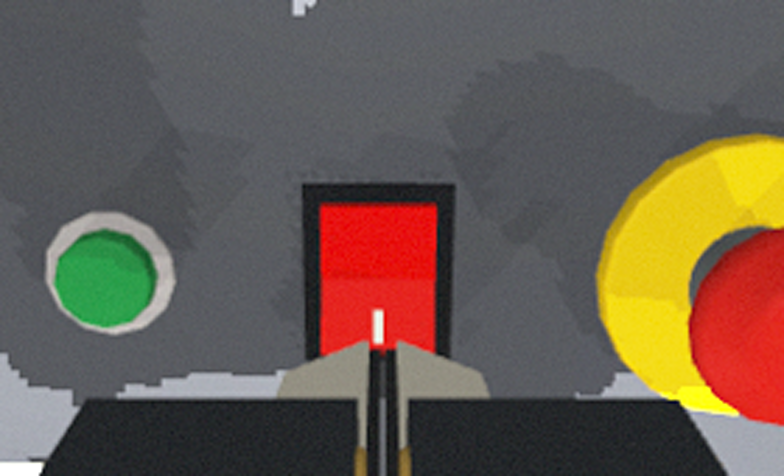

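Crop: the rocker is still off, hinge at row 277 and white mark at (378,325). The tips are just above it and there is no contact force, so the panel is a little lower than I estimated. I'll refit from the wrist views alone, far and near.

```bash
python3 - <<'E'
from h import *
from cell import robot
m=robot.camera_model('wrist');im=robot.read_camera('wrist');s=robot.observe()
np.savez('w3.npz',im=im,**m)
d=np.load('w1.npz')
obs=[(d,y,.0078,centroid(d['im'],q,c,12)) for q,y,c in zip([(344,213),(291,213),(239,213),(186,213)],[.0825,.0275,-.0275,-.0825],'grbg')]
p=np.load('p.npy')
for y,c in zip([.0825,.0275,-.0275],'grb'):
    q=proj(m,pan(p,y,.008))
    if 25<q[0]<615 and 25<q[1]<455:
        k=centroid(im,centroid(im,q,c,24),c,24);obs.append((m,y,.0078,k));print(y,q.round(1),k.round(1))
# dz: common panel height offset, u fixed 0
def pp(v,y,h): return pan([*v[:3],0],y,h)+[0,0,v[3]]
f=lambda v:np.concatenate([proj(a,pp(v,y,h))-k for a,y,h,k in obs])
r=least_squares(f,[*p[:3],0]);v=r.x;print(v,r.fun.reshape(-1,2).round(1).tolist())
R0=Ro.from_euler('xyz',s['tool_rot']).as_matrix()
for x in(-.0095,0,.0095):print('tip',x,proj(m,s['tool_pos']+R0@[x,0,0]).round(1))
print('hinge',proj(m,pp(v,.14,.005)))
Rp=Rm(v[2])@np.array([[-C,0,S],[0,1,0],[-S,0,-C]])
for n,y in(('rocker',.14),('start1',.0825)):
    print(n,'shift from face centre: ',(R0.T@(pp(v,y,0)-s['tool_pos'])).round(4))
cam=-m['R'].T@m['t'];print('cam in tool',(R0.T@(cam-s['tool_pos'])).round(3),'view dir',(R0.T@m['R'][2]).round(3))
E
```

```text
0.0825 [216.1 250.1] [216.4 250.4]
0.0275 [122.  250.6] [122.3 249.9]
-0.0275 [ 27.9 251.1] [ 27.3 249.9]
[ 4.92194678e-01 -2.05802303e-01 -1.49679975e+00 -5.02449077e-04] [[0.1, -0.2], [-0.2, -0.2], [-0.0, 0.1], [0.0, -1.1], [-0.0, -0.3], [-0.1, 0.4], [0.2, 0.6]]
tip -0.0095 [315.8 276.8]
tip 0 [315.8 262.8]
tip 0.0095 [315.8 248.5]
hinge [314.62711716 248.24415875]
rocker shift from face centre:  [ 0.0119 -0.0007 -0.0012]
start1 shift from face centre:  [ 0.0119 -0.0582 -0.0016]
cam in tool [ 0.08   0.    -0.194] view dir [-0.298 -0.     0.954]
```

arm_command([
  [[0,0,0.0005],[0,0,0],0],
  [[0,0,0.001],[0,0,0],0],
  [[0,0,0.0015],[0,0,0],0],
  [[0,0,0.002],[0,0,0],0],
  [[0,0,0.002],[0,0,0],0],
])

```text
time: 5.3
tool_pos: [0.6333, -0.207, 0.1036]
tool_rot: [3.135, 0.611, 1.644]
contact_force: [-0.5, 0.5, -0.6]
opening: 0.0001
grip_force: 0.0
```

```bash
python3 - <<'E'
from h import *
from cell import robot
w=robot.read_camera('wrist')[:,:,::-1];sd=robot.read_camera('side')[:,:,::-1];sc=robot.read_camera('scene')[:,:,::-1]
rs=lambda a:cv2.resize(a,(400,300),interpolation=cv2.INTER_CUBIC)
w2=cv2.imread('pics/w2.png');w1=np.load('w1.npz')['im'][:,:,::-1]
o=np.vstack([np.hstack([rs(w2[185:260,270:370]),rs(w[210:285,265:365])]),np.hstack([rs(sd[185:245,264:344]),rs(sc[210:270,220:300])])])
cv2.imwrite('pics/m.png',o);rel(.14,.004,.013)
E
```

```text
goal [ 0.6323 -0.2036  0.1101] tool [ 0.6334 -0.207   0.1037] F [-0.5 -0.3 -0.2] t 5.45
shift [-0.0008 -0.0008 -0.0072] turn [ 0.0036  0.0001 -0.0049] q [-0.13  0.65  1.45 -0.71  1.02  0.17] open 0.0006566290219715781
```

View pics/m.png

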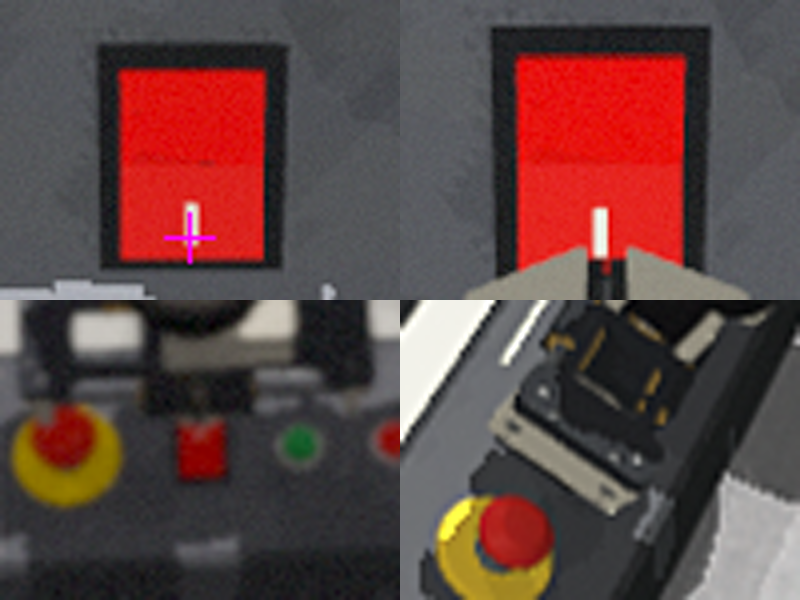

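Both wrist crops show the rocker still off. The visible tip end at row 271 lies about 13 mm behind the nominal TCP when the fingers are closed, which explains the missing contact. I'll keep advancing while watching the force. The gripper body still clears the mushroom by about 16 mm.

arm_command([
  [[0,0,0.0006],[0,0,0],0],
  [[0,0,0.0012],[0,0,0],0],
  [[0,0,0.0018],[0,0,0],0],
  [[0,0,0.0024],[0,0,0],0],
  [[0,0,0.003],[0,0,0],0],
])

```text
time: 5.95
tool_pos: [0.6335, -0.2087, 0.1012]
tool_rot: [3.135, 0.611, 1.644]
contact_force: [-0.1, 0.0, 0.1]
opening: 0.0003
grip_force: 0.0
```

arm_command([
  [[0,0,0.0006],[0,0,0],0],
  [[0,0,0.0012],[0,0,0],0],
  [[0,0,0.0018],[0,0,0],0],
  [[0,0,0.0024],[0,0,0],0],
  [[0,0,0.003],[0,0,0],0],
])

```text
time: 6.45
tool_pos: [0.6337, -0.2104, 0.0987]
tool_rot: [3.135, 0.611, 1.644]
contact_force: [-0.7, 0.0, 0.1]
opening: 0.0004
grip_force: 0.0
```

```bash
python3 - <<'E'
from h import *
from cell import robot
m=robot.camera_model('wrist');w=robot.read_camera('wrist');np.savez('w4.npz',im=w,**m)
sd=robot.read_camera('side')
rs=lambda a:cv2.resize(a[:,:,::-1],(400,300),interpolation=cv2.INTER_CUBIC)
a=rs(w[195:315,236:396]);b=rs(sd[150:240,250:370])
cv2.imwrite('pics/m2.png',np.hstack([a,b]));s=robot.observe();rel(.14,.004,.013)
R0=Ro.from_euler('xyz',s['tool_rot']).as_matrix()
for x,z in((0,0),(0,-.013),(.0095,-.013),(.0095,-.02),(.0095,-.035)):print(x,z,proj(m,s['tool_pos']+R0@[x,0,z]).round(1))
E
```

```text
goal [ 0.6323 -0.2036  0.1101] tool [ 0.6336 -0.2104  0.0987] F [-0.1 -0.7  0.5] t 6.55
shift [-0.0009 -0.0007 -0.0133] turn [ 0.0035  0.0001 -0.0048] q [-0.14  0.66  1.45 -0.72  1.01  0.17] open 3.3369212328365175e-05
0 0 [315.6 262.7]
0 -0.013 [315.6 271.2]
0.0095 -0.013 [315.6 256. ]
0.0095 -0.02 [315.6 260.6]
0.0095 -0.035 [315.5 271.6]
```

View pics/m2.png

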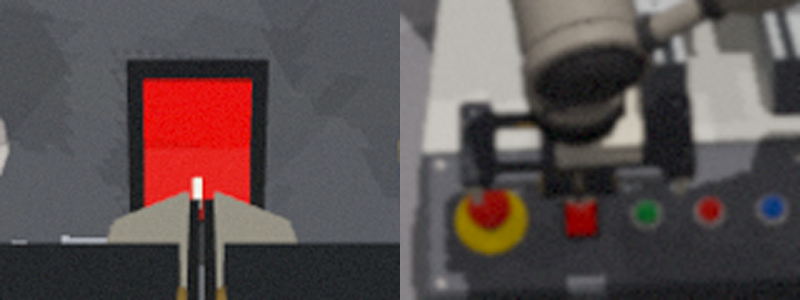

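Wrist crop: the rocker is still off (hinge about row 148, mark (197,188)) and the tip apex is at (198,192). These views can't fix where the real fingertip is along the tool axis. I'll back off, open the fingers a known amount, and read the tip depth from the gap's scale.

arm_command([
  [[0,0,-0.02],[0,0,0],0],
  [[0,0,-0.05],[0,0,0],0.04],
  [[0,0,-0.07],[0,0,0],0.04],
  [[0,0,-0.07],[0,0,0],0.04],
  [[0,0,-0.07],[0,0,0],0.04],
])

```text
time: 7.05
tool_pos: [0.6302, -0.1704, 0.1558]
tool_rot: [3.134, 0.611, 1.645]
contact_force: [-1.0, 0.6, -0.3]
opening: 0.0279
grip_force: 0.0
```

arm_command([
  [[0,0,0],[0,0,0],0.04],
  [[0,0,0],[0,0,0],0.04],
  [[0,0,0],[0,0,0],0.04],
  [[0,0,0],[0,0,0],0.04],
  [[0,0,0],[0,0,0],0.04],
])

```text
time: 7.55
tool_pos: [0.6302, -0.1706, 0.1559]
tool_rot: [3.135, 0.611, 1.644]
contact_force: [-0.8, 0.5, -0.6]
opening: 0.0401
grip_force: 0.0
```

```bash
python3 - <<'E'
from h import *
from cell import robot
m=robot.camera_model('wrist');w=robot.read_camera('wrist');s=robot.observe();print(s['opening'],m['fx'],m['cy'])
rs=lambda a:cv2.resize(a[:,:,::-1],None,fx=2.5,fy=2.5,interpolation=cv2.INTER_CUBIC)
c=np.load('w4.npz')['im']
cv2.imwrite('pics/m3.png',np.vstack([rs(c[250:370,160:480]),rs(w[250:370,160:480])]))
R0=Ro.from_euler('xyz',s['tool_rot']).as_matrix();o=s['opening']/2
for x in(-.0095,0,.0095):
  for z in(0,-.019,-.035):print(x,z,*(proj(m,s['tool_pos']+R0@[x,y,z]).round(1) for y in(-o,o)))
E
```

```text
0.03998005824334466 336.4257580629907 232.89213858209317
-0.0095 0 [284.1 276.8] [347.5 276.8]
-0.0095 -0.019 [281.1 290.7] [350.4 290.8]
-0.0095 -0.035 [278.1 304.7] [353.3 304.7]
0 0 [283.7 262.8] [347.9 262.9]
0 -0.019 [280.6 275.6] [350.9 275.7]
0 -0.035 [277.5 288.5] [353.9 288.5]
0.0095 0 [283.2 248.5] [348.4 248.5]
0.0095 -0.019 [280.  260.1] [351.4 260.1]
0.0095 -0.035 [276.8 271.8] [354.5 271.8]
```

View pics/m3.png

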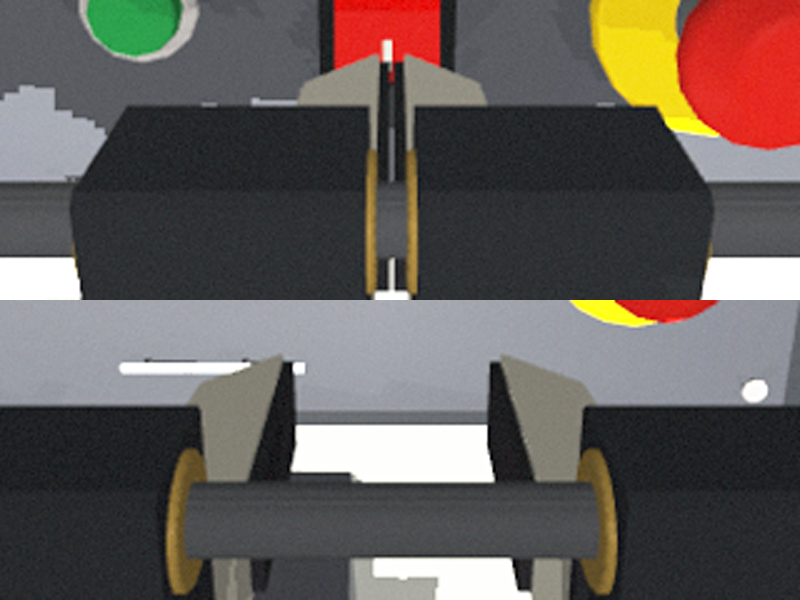

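The gap between the pads at the tip is 77 px (columns 278 to 355, row 273), against 64 px predicted at the TCP. So the real fingertips lie about 35 mm behind the nominal TCP, which leaves little room between the gripper body and the mushroom. I'll turn the tool -90° so its long side runs along the slope, clear of the mushroom, and allow for the offset.

arm_command([
  [[0,0,0],[0,0,-0.14],0],
  [[0,0,0],[0,0,-0.28],0],
  [[0,0,0],[0,0,-0.42],0],
  [[0,0,0],[0,0,-0.56],0],
  [[0,0,0],[0,0,-0.7],0],
])

```text
time: 8.1
tool_pos: [0.6302, -0.1704, 0.1561]
tool_rot: [-2.72, 0.456, 2.452]
contact_force: [0.5, -1.0, 0.4]
opening: 0.0041
grip_force: 0.0
```

arm_command([
  [[0,0,0],[0,0,-0.14],0],
  [[0,0,0],[0,0,-0.28],0],
  [[0,0,0],[0,0,-0.42],0],
  [[0,0,0],[0,0,-0.56],0],
  [[0,0,0],[0,0,-0.7],0],
])

```text
time: 8.6
tool_pos: [0.6303, -0.1704, 0.1561]
tool_rot: [-2.538, 0.1, 3.084]
contact_force: [-0.5, -0.2, -0.3]
opening: 0.0006
grip_force: 0.0
```

```bash
cat >> h.py <<'E'
D=.035  # real fingertip lies this far behind the TCP
def goal(y,h,du=0,p=None):   # tool x = operator's right, tool y = up... (turned -90)
    p=np.load('p.npy')
    R=Rm(p[2])@np.array([[-C,0,S],[0,1,0],[-S,0,-C]])@Ro.from_euler('z',-np.pi/2).as_matrix()
    return pan(p,y,h-D,du),R
E
python3 - <<'E'
from h import *
np.save('p.npy',[.49219,-.2058,-1.4968,0]);rel(.14,.02,.013)
E
```

```text
goal [ 0.6332 -0.2146  0.0952] tool [ 0.6303 -0.1704  0.1561] F [-0.5 -0.2 -0.3] t 8.6
shift [ 0.0006 -0.0015  0.0754] turn [ 0.0004  0.0068 -0.1654] q [-0.07  0.59  1.4  -0.67  1.14 -1.27] open 0.000625475940146224
```

arm_command([
  [[0,0,0.02],[0,0.003,-0.08],0],
  [[0,-0.001,0.04],[0,0.007,-0.165],0],
  [[0,-0.001,0.055],[0,0.007,-0.165],0],
  [[0,-0.001,0.066],[0,0.007,-0.165],0],
  [[0,-0.001,0.07],[0,0.007,-0.165],0],
])

```text
time: 9.1
tool_pos: [0.6331, -0.2118, 0.0982]
tool_rot: [-2.532, 0.003, -3.075]
contact_force: [0.2, -0.0, -0.4]
opening: 0.0005
grip_force: 0.0
```

```bash
python3 - <<'E'
from h import *
from cell import robot
rel(.14,.005,.013)
m=robot.camera_model('wrist');w=robot.read_camera('wrist');o=w[:,:,::-1].copy();p=np.load('p.npy');s=robot.observe()
R0=Ro.from_euler('xyz',s['tool_rot']).as_matrix()
for q in(pan(p,.14,.0097,.013),pan(p,.0825,.0085)):
    cv2.drawMarker(o,tuple(int(v) for v in proj(m,q)),(255,0,255),0,10,1)
for a in((-.0095,0,-D),(.0095,0,-D)):
    cv2.drawMarker(o,tuple(int(v) for v in proj(m,s['tool_pos']+R0@a)),(255,255,0),1,10,1)
cv2.imwrite('pics/w5.png',o[120:480])
E
```

```text
goal [ 0.6339 -0.2232  0.0829] tool [ 0.6331 -0.2118  0.0982] F [ 0.2 -0.  -0.4] t 9.1
shift [ 0.     -0.0007  0.0191] turn [ 0.0008 -0.0018 -0.0075] q [-0.14  0.66  1.44 -0.72  1.02 -1.4 ] open 0.0005322388000277749
```

View pics/w5.png

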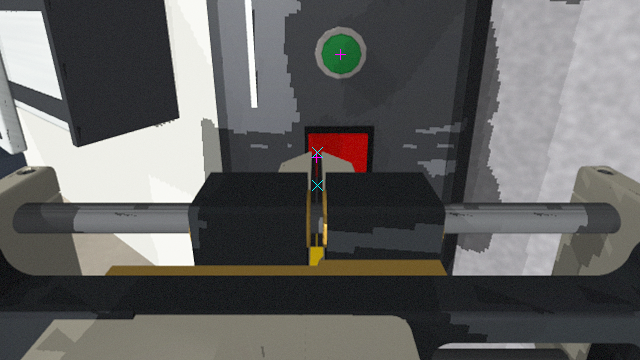

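The tip column (316) lies over the rocker's upper half (columns 310–340, with the hinge at about 340) and the predicted press point falls on the tip apex. I'll lower slowly with a force check.

arm_command([
  [[0,0,0.003],[0,0,0],0],
  [[0,0,0.006],[0,0,0],0],
  [[0,0,0.009],[0,0,0],0],
  [[0,0,0.011],[0,0,0],0],
  [[0,0,0.012],[0,0,0],0],
])

```text
time: 9.65
tool_pos: [0.6341, -0.2181, 0.0895]
tool_rot: [-2.531, 0.003, -3.073]
contact_force: [0.1, 0.3, -0.0]
opening: 0.0005
grip_force: 0.0
```

arm_command([
  [[0,0,0.001],[0,0,0],0],
  [[0,0,0.002],[0,0,0],0],
  [[0,0,0.003],[0,0,0],0],
  [[0,0,0.003],[0,0,0],0],
  [[0,0,0.003],[0,0,0],0],
])

```text
time: 10.15
tool_pos: [0.6342, -0.2198, 0.0871]
tool_rot: [-2.531, 0.003, -3.073]
contact_force: [0.7, -0.7, -0.2]
opening: 0.0005
grip_force: 0.0
```

arm_command([
  [[0,0,0.001],[0,0,0],0],
  [[0,0,0.002],[0,0,0],0],
  [[0,0,0.003],[0,0,0],0],
  [[0,0,0.003],[0,0,0],0],
  [[0,0,0.003],[0,0,0],0],
])

```text
time: 10.65
tool_pos: [0.6345, -0.2216, 0.0848]
tool_rot: [-2.531, 0.004, -3.073]
contact_force: [-0.3, 0.3, 2.2]
opening: 0.0005
grip_force: 0.8
```

Contact: 2.2 N, with tool z advancing. I'll push on in small steps.

arm_command([
  [[0,0,0.001],[0,0,0],0],
  [[0,0,0.002],[0,0,0],0],
  [[0,0,0.003],[0,0,0],0],
  [[0,0,0.003],[0,0,0],0],
  [[0,0,0.003],[0,0,0],0],
])

```text
time: 11.15
tool_pos: [0.6344, -0.2231, 0.0818]
tool_rot: [-2.532, 0.003, -3.073]
contact_force: [0.6, 0.4, 1.5]
opening: 0.0006
grip_force: 0.6
```

arm_command([
  [[0,0,0.0005],[0,0,0],0],
  [[0,0,0.001],[0,0,0],0],
  [[0,0,0.0015],[0,0,0],0],
  [[0,0,0.002],[0,0,0],0],
  [[0,0,0.002],[0,0,0],0],
])

```text
time: 11.65
tool_pos: [0.6345, -0.2233, 0.0816]
tool_rot: [-2.531, 0.004, -3.073]
contact_force: [-3.6, 8.4, 9.0]
opening: 0.0004
grip_force: 6.3
```

The force jumped to 12 N with no further travel, so the rocker is at its stop and flush. I'll use this to calibrate the tip, then retract.

```bash
python3 -c "
from h import *
rel(.14,.005,.013)"
```

```text
goal [ 0.6339 -0.2232  0.0829] tool [ 0.6345 -0.2233  0.0816] F [-3.6  8.4  9. ] t 11.65
shift [ 0.0007 -0.0006 -0.0011] turn [ 0.0006  0.0004 -0.0064] q [-0.16  0.68  1.45 -0.73  0.99 -1.38] open 0.0003832768877157327
```

arm_command([
  [[0,0,-0.01],[0,0,0],0],
  [[0,0,-0.03],[0,0,0],0],
  [[0,0,-0.045],[0,0,0],0],
  [[0,0,-0.045],[0,0,0],0],
  [[0,0,-0.045],[0,0,0],0],
])

```text
time: 12.15
tool_pos: [0.6327, -0.1985, 0.1173]
tool_rot: [-2.531, 0.004, -3.072]
contact_force: [0.6, 0.5, -0.5]
opening: 0.0006
grip_force: 0.0
```

```bash
python3 - <<'E'
from h import *
from cell import robot
rel(-.0275,.03)
w=robot.read_camera('wrist')[:,:,::-1];sd=robot.read_camera('side')[:,:,::-1];sc=robot.read_camera('scene')[:,:,::-1]
rs=lambda a:cv2.resize(a,(400,300),interpolation=cv2.INTER_CUBIC)
cv2.imwrite('pics/m4.png',np.vstack([np.hstack([rs(w[180:330,240:440]),rs(w)]),np.hstack([rs(sd[185:245,264:344]),rs(sc[210:270,220:300])])]))
E
```

```text
goal [ 0.465  -0.2107  0.0959] tool [ 0.6327 -0.1985  0.1173] F [ 0.6  0.5 -0.5] t 12.15
shift [0.1682 0.0115 0.0174] turn [ 0.0005  0.0002 -0.006 ] q [-0.12  0.64  1.43 -0.7   1.06 -1.41] open 0.0006115271835896306
```

The travel from contact to stop was about 4.5 mm, as expected. I'll confirm the rocker flipped numerically by comparing its shading before and after.

```bash
python3 - <<'E'
from h import *
from cell import robot
p=np.load('p.npy')
w=np.load('w3.npz');cur=(robot.camera_model('wrist'),robot.read_camera('wrist'))
for n,(m,im) in {'scene before':(robot.camera_model('scene'),cv2.imread('pics/scene0.png')[:,:,::-1]),'scene now':(robot.camera_model('scene'),robot.read_camera('scene')),'side before':(robot.camera_model('side'),cv2.imread('pics/side0.png')[:,:,::-1]),'side now':(robot.camera_model('side'),robot.read_camera('side')),'wrist off':(w,w['im']),'wrist now':cur}.items():
    print(n,[im[tuple(proj(m,pan(p,.140+(.006 if 'wrist' in n else 0),.006,u)).round().astype(int)[::-1])].tolist() for u in(-.012,-.008,-.004,.004,.008,.012)])
E
```

```text
scene before [[255, 38, 35], [251, 39, 36], [252, 37, 34], [242, 76, 69], [237, 180, 165], [245, 102, 93]]
scene now [[176, 20, 20], [173, 21, 21], [174, 20, 20], [153, 13, 11], [160, 73, 67], [161, 59, 53]]
side before [[205, 0, 0], [210, 0, 0], [209, 0, 0], [207, 31, 30], [207, 87, 78], [203, 82, 74]]
side now [[31, 29, 35], [26, 25, 26], [32, 32, 35], [22, 23, 30], [33, 31, 38], [24, 28, 30]]
wrist off [[232, 14, 13], [230, 9, 12], [234, 29, 21], [231, 37, 32], [230, 37, 25], [229, 38, 32]]
wrist now [[177, 12, 10], [175, 13, 7], [177, 9, 12], [163, 5, 0], [164, 4, 0], [165, 14, 4]]
```

The shading has swapped: the upper half was brighter before and the lower half is brighter now, so the rocker is on. Moving over the reset button.

arm_command([
  [[0.045,0.003,0],[0,0,0],0],
  [[0.09,0.006,0],[0,0,0],0],
  [[0.135,0.009,0],[0,0,0],0],
  [[0.168,0.0115,0],[0,0,-0.006],0],
  [[0.168,0.0115,0.005],[0,0,-0.006],0],
])

```text
time: 12.95
tool_pos: [0.4602, -0.2033, 0.1058]
tool_rot: [-2.532, -0.004, -3.069]
contact_force: [0.2, 0.3, 0.4]
opening: 0.0003
grip_force: 0.0
```

```bash
sed -i 's/^D=.035/D=.036/' h.py; python3 - <<'E'
from h import *
from cell import robot
m=robot.camera_model('wrist');w=robot.read_camera('wrist');p=np.load('p.npy')
rel(-.0275,.0085)
for y,c in((-.0275,'b'),(-.0825,'g')):
    q=proj(m,pan(p,y,.0078));print(y,q.round(1),centroid(w,q,c,26).round(1))
E
```

```text
goal [ 0.4659 -0.2236  0.0775] tool [ 0.463  -0.204   0.1057] F [ 1.  -0.1  0. ] t 13.0
shift [-0.0015 -0.      0.0345] turn [ 0.0008 -0.0015  0.    ] q [-0.17  0.4   1.92 -0.83  0.85 -1.24] open 0.00031851401660901824
-0.0275 [316.5 270.1] [317.1 264.7]
-0.0825 [316.7 182.3] [318.  181.9]
```

arm_command([
  [[-0.001,0,0.01],[0,0,0],0],
  [[-0.001,0,0.02],[0,0,0],0],
  [[-0.001,0,0.028],[0,0,0],0],
  [[-0.001,0,0.032],[0,0,0],0],
  [[-0.001,0,0.034],[0,0,0],0],
])

```text
time: 13.5
tool_pos: [0.467, -0.2233, 0.0774]
tool_rot: [-2.532, -0.001, -3.068]
contact_force: [-1.5, 1.6, 1.0]
opening: 0.0005
grip_force: 0.9
```

arm_command([
  [[0,0,0.001],[0,0,0],0],
  [[0,0,0.002],[0,0,0],0],
  [[0,0,0.003],[0,0,0],0],
  [[0,0,0.004],[0,0,0],0],
  [[0,0,0.005],[0,0,0],0],
])

```text
time: 14.0
tool_pos: [0.4673, -0.2257, 0.0743]
tool_rot: [-2.531, 0.0, -3.068]
contact_force: [-2.3, 3.9, 3.2]
opening: 0.0004
grip_force: 2.3
```

arm_command([
  [[0,0,0.0005],[0,0,0],0],
  [[0,0,0.001],[0,0,0],0],
  [[0,0,0.0015],[0,0,0],0],
  [[0,0,0.002],[0,0,0],0],
  [[0,0,0.002],[0,0,0],0],
])

```text
time: 14.5
tool_pos: [0.4674, -0.2262, 0.0737]
tool_rot: [-2.531, 0.001, -3.068]
contact_force: [-4.6, 15.0, 14.7]
opening: 0.0007
grip_force: 10.6
```

Reset is fully in (21 N at the stop). Retracting, then over to start1, 110 mm to the operator's left.

arm_command([
  [[0,0,-0.01],[0,0,0],0],
  [[0,0,-0.03],[0,0,0],0],
  [[0,0,-0.04],[0,0,0],0],
  [[-0.04,0,-0.04],[0,0,0],0],
  [[-0.08,0,-0.04],[0,0,0],0],
])

```text
time: 15.0
tool_pos: [0.5464, -0.1982, 0.1061]
tool_rot: [-2.531, 0.001, -3.068]
contact_force: [1.5, 0.9, -0.2]
opening: 0.0006
grip_force: 0.0
```

arm_command([
  [[-0.03,0,0],[0,0,0],0],
  [[-0.03,0,0],[0,0,0],0],
  [[-0.03,0,0],[0,0,0],0],
  [[-0.03,0,0],[0,0,0],0],
  [[-0.03,0,0],[0,0,0],0],
])

```text
time: 15.5
tool_pos: [0.5743, -0.1962, 0.1053]
tool_rot: [-2.531, -0.001, -3.068]
contact_force: [-0.9, -0.2, -0.0]
opening: 0.0002
grip_force: 0.0
```

```bash
python3 -c "
from h import *
rel(.0825,.0085)"
```

```text
goal [ 0.5756 -0.2154  0.0775] tool [ 0.5743 -0.1962  0.1053] F [-0.9 -0.2 -0. ] t 15.5
shift [0.0001 0.0002 0.0339] turn [ 0.0005 -0.0011 -0.    ] q [-0.13  0.56  1.62 -0.75  0.98 -1.33] open 0.00020588458692444956
```

arm_command([
  [[0,0,0.01],[0,0,0],0],
  [[0,0,0.02],[0,0,0],0],
  [[0,0,0.028],[0,0,0],0],
  [[0,0,0.032],[0,0,0],0],
  [[0,0,0.034],[0,0,0],0],
])

```text
time: 16.0
tool_pos: [0.5762, -0.2159, 0.0767]
tool_rot: [-2.532, -0.001, -3.069]
contact_force: [-1.6, 2.0, 1.4]
opening: 0.0009
grip_force: 1.1
```

arm_command([
  [[0,0,0.0015],[0,0,0],0],
  [[0,0,0.003],[0,0,0],0],
  [[0,0,0.0045],[0,0,0],0],
  [[0,0,0.006],[0,0,0],0],
  [[0,0,0.007],[0,0,0],0],
])

```text
time: 16.5
tool_pos: [0.577, -0.2184, 0.0733]
tool_rot: [-2.531, 0.001, -3.068]
contact_force: [-9.9, 16.5, 19.4]
opening: 0.0002
grip_force: 13.1
```

Start1 is fully in. Retracting well clear.

arm_command([
  [[0,0,-0.01],[0,0,0],0],
  [[0,0,-0.03],[0,0,0],0],
  [[0,0,-0.07],[0,0,0],0],
  [[0,0,-0.11],[0,0,0],0],
  [[0,0,-0.13],[0,0,0],0],
])

```text
time: 17.0
tool_pos: [0.5732, -0.1437, 0.1814]
tool_rot: [-2.531, 0.005, -3.066]
contact_force: [0.8, 0.4, -0.2]
opening: 0.0004
grip_force: 0.0
```

arm_command([
  [[0,0,0],[0,0,0],0],
  [[0,0,0],[0,0,0],0],
  [[0,0,0],[0,0,0],0],
  [[0,0,0],[0,0,0],0],
  [[0,0,0],[0,0,0],0],
])

```text
time: 17.5
tool_pos: [0.5712, -0.1458, 0.1772]
tool_rot: [-2.531, -0.002, -3.069]
contact_force: [1.6, -0.0, 0.2]
opening: 0.0008
grip_force: 0.0
```

```bash
python3 -c "
from cell import robot
print(robot.observe()['contact_force']);print(robot.hand_in())"
```

```text
[ 1.58379702 -0.02082084  0.18527097]
the job is handed in; nothing more can be done
None
```

I switched the power rocker on, pressed reset and then the left start button (start1, the loaded slide) fully in, backed the arm clear and handed the job in at about 17.5 s; the hand-in returned no verdict.

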